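Tip the spent cells through the battery box flap

TASK

Empty the yellow scoop of spent battery cells into the green battery box: push the box's spring flap open with the lip of the scoop, not with the gripper, and tip the scoop so that both cells drop inside. Then draw the scoop out so that the flap shuts, and stand the empty scoop upright on the worktop. Leave the blue scoop with the fresh cells where it is.

Things in the scene. Friction and masses are not known exactly. Their poses are not given: they have to be found in the camera images.
- scoop: Yellow open-fronted scoop, 110 (x) x 66 (y) x 96 mm high, 0.16 kg. Origin: centre of its underside; +x to the pouring lip (x=55, lip underside z=10 mm). Walls 3 mm thick, 36 high; side walls end 13 mm short of the lip. The floor's front 45 mm ramps up 12 deg to the lip and keeps the cells in while level; tipped lip down 40 to 45 deg they run out.
- scoop_grip (a point): Centre of the yellow scoop's black grip bar (scoop x=-15, y=0, z=83 mm), axes as the scoop's. Bar 14 mm thick along x, 26 high, between two uprights 58 mm apart along y. Pinch it from above, fingers closing along the scoop's x.
- cell_1: Spent cell in the yellow scoop: smooth black cylinder with copper band, diameter 14.5, 50 mm long along its y, 24 g; origin at its centre. Lies across the scoop's floor and rolls about a little.
- cell_2: Second spent cell, same as cell_1, also in the yellow scoop.
- bin: Green battery box, fixed, 130 x 130 x 185 mm, foot plate 150 x 150 x 3. Origin: centre of underside. Front faces -x: wall at x=-65 up to a sill at z=105; above it a sloping opening 122 wide (y) up to the roof's front edge (x=-25, z=185); roof flat from there to x=65. Walls 4 mm. A cell is in when its centre is between the walls and below the sill.
- lip_goal (a point): Point inside the mouth (box x=-5, y=0, z=130 mm), axes as the box's. Bring the level scoop's lip underside here, moving along the box's +x from about 100 mm in front (+-10 mm will do); the lip pushes the flap in. Then tip the scoop about its lip; its grip bar stays above the roof.
- flap (a joint): Spring flap of the box, rad: 0 shut, grows as pushed inward, stop at 1.6. Yellow plate 116 x 85 x 3 mm filling the sloping opening, hinged along the roof's front edge (box x=-25, z=181 mm, axis along y), free edge at the sill. Takes 1 to 4 N; shuts by itself.
- blue_scoop: Bystander: blue scoop of the same form, with two white and green fresh cells; origin and axes as for the yellow one. Leave it where it is.
There are look-alikes about, which are no part of the job. Leave any turquoise look-alike of the cell_1 alone.

How it is judged:
By the outcome, as a careful person would: the job done as asked, in the order asked, and still so for the second after the job is handed in, with the robot touching nothing.
It also fails if it takes over 58 s, if anything falls off the work surface, if the arm or the gripper's body presses on something with over 40 N, if the wrist force passes 120 N, or if a joint passes its speed limit or range.

ROBOT

A 6-joint arm with a two-finger parallel gripper is mounted at the origin on a cart in front of the work surface, level with it; the furniture and walls round the work are solid. World frame = base frame: x ahead of the robot, y to its left, z up, the work surface at z = 0. Lengths are in m, angles in degrees, forces in N, time in s.
With the tool pointing down it reaches from about 0.275 to 1 m from the base axis. Payload 8.4 kg.
Tool frame: the origin (TCP) lies on the centre line of the jaws, within the pads' length; the fingertips stand finger_overhang ahead of it and the grasp point (between the pads) lies 11 mm behind it (finger_overhang is the distance from the TCP to the fingertips, in m); z points along the fingers, y is the line along which they close (so a half turn about z gives the same grasp; the last joint's range is limited). The gripper opens to 85 mm and grips with 20 to 120 N. Pads are 22 mm wide; open, the fingers measure 114 mm over their backs; the gripper's body (76 mm by 85 mm) begins 54 mm behind the grasp point. The pads swing forward as they close: fully open they stand 13 mm farther back than shut.
Start: joints at [-66.601, 20.225, 93.587, -0, 66.188, -0.138], TCP at [0.25, -0.573, 0.239] pointing down, gripper open.
Joint ranges: [-150.9, 150.9], [-52.94, 120.26], [3.33, 152.33], [-74.26, 254.26], [0, 154.13], [-172.89, 172.89]. Speed limits (degrees/s): [127.2, 127.2, 159.86, 180, 180, 180].

INTERFACE

Orientations are given as a 3x3 rotation matrix whose columns are the frame's x, y, z axes.
In Python, from station import * gives the robot as it stands.
- The arm moves only by the tool servo_tool, never from a script. Its argument "moves" is a list that holds one entry, the list of rows, each a list of 6 numbers: the shift along the tool's x, y, z in mm, then the turn, a rotation vector about the tool's x, y, z in degrees. A call has exactly 8 rows; each row shifts and turns the commanded pose from where the row before left it, along the tool's axes as they then stand; what a row does not reach is not made up. A row lasts 1/8 s, in which the tool goes at most 62.5 mm and 10.7 degrees, less where a joint would pass 70% of its speed; a pose out of reach is approached as far as the arm can. A call is refused whole if a number of a shift passes 62.5 or a number of a turn 10.7, either way. A call with a gripper value outside its range is refused whole. "grip" is the closure, from 0 (fully open) to 1 (shut), set as the call begins (left out, the last holds). The fingers move at their own pace and stop on an object; "squeeze" is the grip in N (left out, the last holds). Time passes only in rows, so rows that do not move let the fingers close, or fill a call up. It gives the time, the measured TCP pose, the force, the opening and the grip force at its end, in the units of the state.
- get_state(): the state, without advancing time (a new reading comes with each control period).
- get_image(name): name is "scene" or "side" or "wrist"; returns a dict with "img" (384x512x3 uint8, red, green, blue), "depth" (384x512 float32, m along the optical axis (not along the pixel's ray), 0 where there is no reading), "fx", "fy", "cx", "cy" (pixels), "eye" and "orientation" of the camera in the world; the wrist camera has in their place "hand_eye" (4x4, takes a point from camera to tool coordinates, whose origin is the TCP and whose axes are the flange's). Camera axes: x right, y up, looking along -z (the intrinsics and any distortion apply to the point x, -y, -z); pixel columns grow to the right and rows downward; lengths in m; the calibration is good to about 2 mm. A picture is of the moment at which its call begins: read the wrist's pose just before it.
- finish_job(): hands the job in; it is judged then, once.
Trained networks look in the newest picture that a camera, given by its name, has taken for a name from the list of things; names that differ only in an ending like _2 or _b are one class to them, and where a whole thing is asked for, a point or a joint stands for the part that bears it (a point fixed in the world has none). Each returns a list of dicts, best first, with "conf" (0 to 1); they miss things now and then, are a little off and sometimes report something else, mostly with a low value. They report only what shows in the picture. A call takes as long as a camera call. They do not tell look-alikes from the thing itself.
- trace(camera, name): "pixels" (384x512 bool, what is visible of it) and "pixel" ([row, column] in pixels, amid what is visible of it).
- spot_point(camera, name): "pixel" ([row, column] in pixels: a listed point, or the origin of a listed thing).
The state is a dict: "time": time; "joint_positions": joint angles; "joint_velocities": joint speeds; "joint_torque": joint torques, N m; "tool_pos": TCP position; "orientation": TCP orientation; "ft_force": force on the tool from outside, world axes, zero at the start; "torque": the same for the moment, N m; "gripper_width": opening from 0.0 (shut) to 1.0 (fully open); "finger_force": force on a finger pad.
Only numpy, scipy, OpenCV 4.12 (cv2) and the standard library are available. Lean on these libraries where they do the work, as an engineer would, in place of code of your own. Each camera call takes 0.05 s, during which the arm holds its last target. There are 200 camera calls.

## Working session

There is one attempt and no reset: what is moved stays moved. The work goes in short steps, Python scripts to look and compute and a tool call to move; the robot and the scene stay as the last step left them, time stands still between calls to the robot, and variables do not carry over. Pictures are saved under pics/ and viewed, at most 10 in all, crops included, and the job is handed in when it is done.

Besides the shell and the picture viewer there is one more tool, called after "Call:" as name(argument=value, ...), one argument or row to a line, values as JSON. servo_tool: Moves the arm, as the interface text tells. Its arguments: {"type":"object","properties":{"moves":{"type":"array","items":{"type":"array","items":{"type":"array","items":{"type":"number"}}}},"grip":{"type":"number"},"squeeze":{"type":"number"}},"required":["moves"]}

```bash
ls; mkdir -p pics; cat > h.py <<'E'
from station import *
import numpy as np, cv2
def world(im,px,st=None):
    # px list of [row,col] -> world points via depth
    out=[]
    R,t=cam(im,st)
    for r,c in px:
        r=int(round(r));c=int(round(c)); d=im['depth'][r,c]
        p=np.array([(c-im['cx'])/im['fx']*d,-(r-im['cy'])/im['fy']*d,-d]); out.append(R@p+t)
    return np.array(out)
def cam(im,st=None):
    if 'eye' in im: return np.array(im['orientation']),np.array(im['eye'])
    T=np.array(im['hand_eye']); R=np.array(st['orientation']); return R@T[:3,:3],R@T[:3,3]+np.array(st['tool_pos'])
def ray(im,px,st=None):
    R,t=cam(im,st); r,c=px
    d=R@np.array([(c-im['cx'])/im['fx'],-(r-im['cy'])/im['fy'],-1]); return t,d/np.linalg.norm(d)
def cloud(im,mask,st=None):
    m=mask&(im['depth']>0); r,c=np.nonzero(m); d=im['depth'][m]
    R,t=cam(im,st); P=np.c_[(c-im['cx'])/im['fx']*d,-(r-im['cy'])/im['fy']*d,-d]; return P@R.T+t
E
python3 - <<'E'
from h import *
s=get_state(); print(s)
ims=[]
for n in ['scene','side']:
    im=get_image(n); ims.append(im['img']); print(n,{k:v for k,v in im.items() if k not in('img','depth')})
    for k in ['scoop','scoop_grip','bin','lip_goal','cell_1']:
        for f in spot_point(n,k): 
            if f['conf']>.2: print(k,f['conf'],np.round(f['pixel']),world(im,[f['pixel']]).round(3))
    cv2.imwrite(f'pics/{n}0.png',cv2.resize(im['img'][:,:,::-1],(800,600)))
E
```

```text
pics
{'time': 0.0, 'joint_positions': array([-6.65991843e+01,  2.02590979e+01,  9.36291797e+01,  2.07085004e-03,
        6.61868816e+01, -1.37397732e-01]), 'joint_velocities': array([ 0.04647517,  0.00505038, -0.03865756, -0.03615225, -0.00867523,
       -0.08699946]), 'joint_torque': array([-1.98377275e-03, -6.05259490e+01, -3.42066872e+01, -1.40672687e-04,
        9.44063271e-03,  1.47457274e-05]), 'tool_pos': array([ 0.24943029, -0.57257221,  0.23859783]), 'orientation': array([[ 9.16799770e-01,  3.99346894e-01, -4.90639748e-04],
       [ 3.99347194e-01, -9.16798963e-01,  1.21701366e-03],
       [ 3.61926125e-05, -1.31169345e-03, -9.99999139e-01]]), 'ft_force': array([ 0.84991495,  0.58593369, -0.11902321]), 'torque': array([-0.00516142, -0.01673491,  0.03160229]), 'finger_force': 0.0, 'gripper_width': 0.9981566605068832}
scene {'fx': 482.54080498336936, 'fy': 482.54080498336936, 'cx': 249.45687228313204, 'cy': 197.2752419074242, 'eye': array([0.12023126, 0.78806891, 0.73416819]), 'orientation': array([[-0.90116178,  0.24539227, -0.35733749],
       [-0.43325035, -0.53686875,  0.7
[... 370 characters left out ...]
'fy': 431.2706048056596, 'cx': 256.48365371897654, 'cy': 195.17260250133884, 'eye': array([ 0.47205458, -0.69770902,  0.59429475]), 'orientation': array([[ 9.99980223e-01,  7.33732654e-04,  6.24620489e-03],
       [ 4.81884234e-03,  5.48806558e-01, -8.35935489e-01],
       [-4.04131137e-03,  8.35949056e-01,  5.48792168e-01]])}
scoop 0.6 [213. 234.] [[0.413 0.128 0.002]]
scoop 0.38 [214. 294.] [[ 0.529 -0.127  0.183]]
scoop_grip 0.79 [180. 228.] [[0.401 0.138 0.087]]
bin 0.84 [308. 259.] [[ 0.472 -0.232  0.078]]
bin 0.31 [218. 294.] [[ 0.528 -0.139  0.184]]
cell_1 0.54 [202. 226.] [[0.392 0.161 0.011]]
cell_1 0.51 [208. 229.] [[0.401 0.136 0.011]]
cell_1 0.43 [184. 250.] [[0.448 0.251 0.006]]
```

View pics/scene0.png

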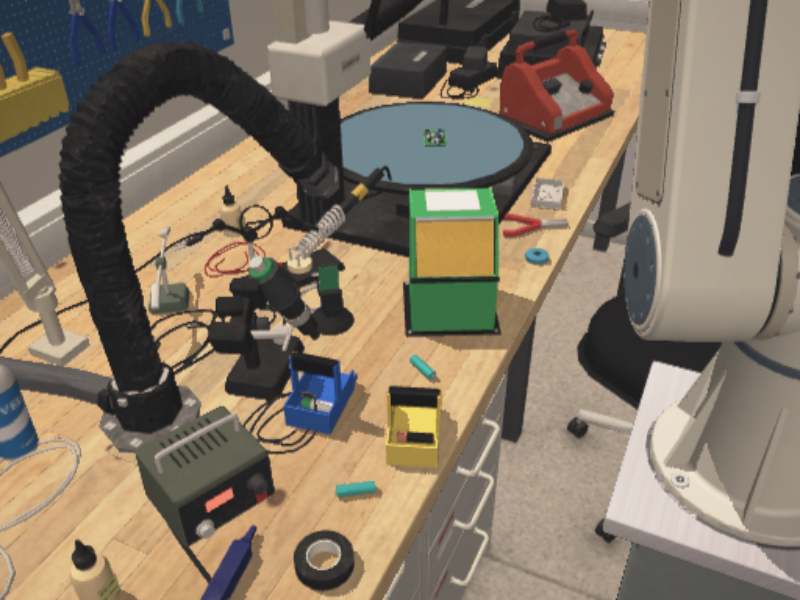

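View pics/side0.png

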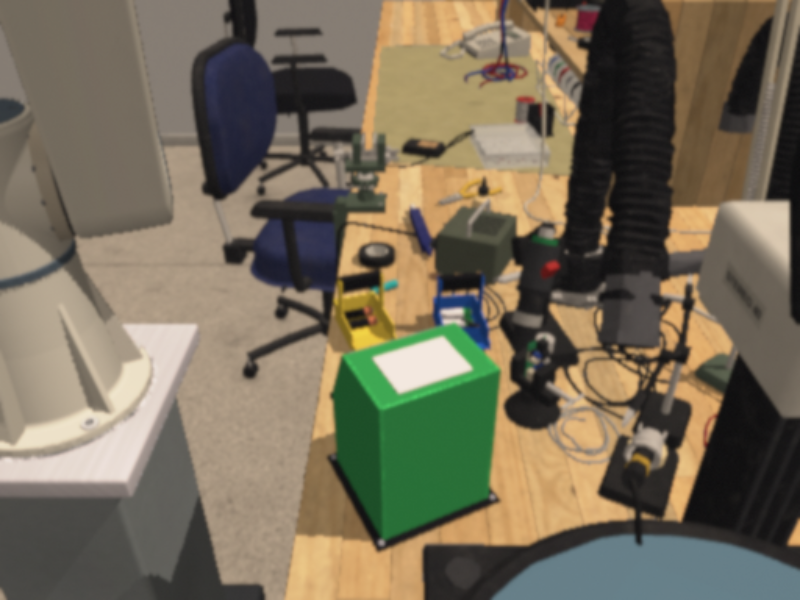

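The scene view (800x600) shows the green box with its yellow flap facing the camera at (453,260). The yellow scoop with the dark cells is at (415,430), bar at (413,397). The blue scoop is at (320,395), and the turquoise look-alikes are at (423,367) and (357,489). The side view shows both scoops' lips pointing towards the box. The one to take is the yellow scoop at (415,430), since it is the only yellow scoop and it holds dark, copper-banded cells.

```bash
cat > m.py <<'E'
from h import *
def rect(P):
    r=cv2.minAreaRect((P[:,:2]*1000).astype(np.float32)); return np.round(r[0],1),np.round(r[1],1),round(r[2],1)
E
python3 - <<'E'
from m import *
crops=[]
for n in ['scene','side']:
    im=get_image(n)
    for k in ['bin','scoop']:
        tr=trace(n,k)
        for f in tr[:3]:
            P=cloud(im,f['pixels']); print(n,k,round(f['conf'],2),f['pixel'],len(P),np.median(P,0).round(3))
    full=np.ones((384,512),bool)
    P=cloud(im,full); hsv=cv2.cvtColor(im['img'],cv2.COLOR_RGB2HSV).reshape(-1,3)[(im['depth']>0).ravel()]
    x,y,z=P.T
    top=(z>.178)&(z<.192)&(abs(x-.5)<.15)&(abs(y+.13)<.15); print(n,'roof',top.sum(),np.median(z[top]),rect(P[top]))
    reg=(abs(x-.405)<.09)&(abs(y-.145)<.09)
    yel=reg&(hsv[:,0]>20)&(hsv[:,0]<32)&(hsv[:,1]>140)&(hsv[:,2]>90)&(z>.02)
    print('yel',yel.sum(),rect(P[yel]) if yel.sum()>5 else '', np.percentile(z[yel],[2,50,98]).round(3))
    bar=reg&(z>.068)&(z<.11); print('bar',bar.sum(),rect(P[bar]),P[bar].mean(0).round(4),np.percentile(z[bar],[5,50,95]).round(3))
    rim=yel&(z>.031)&(z<.045); print('rim',rim.sum(),rect(P[rim]) if rim.sum()>5 else '')
    # box foot + walls
    g=(hsv[:,0]>45)&(hsv[:,0]<80)&(hsv[:,1]>120)&(abs(x-.5)<.15)&(abs(y+.13)<.15)&(z>.02)
    print('green',g.sum(),rect(P[g]))
    r0,c0=(300,268) if n=='scene' else (200,232)
    r0,c0=(275,258) if n=='scene' else (205,232)
    crops.append(cv2.resize(im['img'][r0-50:r0+50,c0-65:c0+65,::-1],(520,400)[:2] if 0 else (400,308),interpolation=cv2.INTER_CUBIC))
cv2.imwrite('pics/crop1.png',np.hstack(crops))
print(get_state()['time'])
E
```

```text
scene bin 0.73 [167.5, 290.8] 5392 [ 0.461 -0.115  0.119]
scene scoop 0.53 [249.4, 201.1] 1560 [0.552 0.15  0.024]
scene roof 1142 0.1846260564728719 (array([ 484.6, -170.9]), array([130.3, 100.8]), 26.9)
yel 385 (array([403.6, 152. ]), array([66.7, 73.2]), 20.1) [0.021 0.034 0.091]
bar 443 (array([404.4, 148.8]), array([67.3, 17.4]), 21.1) [0.4036 0.1512 0.0868] [0.073 0.088 0.096]
rim 131 (array([404.4, 151.5]), array([65.2, 73.2]), 21.6)
green 1963 (array([ 534.6, -122.9]), array([260.5, 135.4]), 26.4)
side bin 0.76 [277.7, 265.4] 12160 [ 0.482 -0.205  0.124]
side bin 0.29 [194.8, 229.4] 1301 [0.409 0.139 0.023]
side scoop 0.89 [195.3, 233.7] 1206 [0.41  0.138 0.026]
side roof 3415 0.18447447216668555 (array([ 486. , -174.4]), array([131.2,  95. ]), 26.4)
yel 388 (array([408.2, 137.3]), array([ 67.2, 100.5]), 21.0) [0.02  0.032 0.09 ]
bar 340 (array([405.8, 144.8]), array([67.7, 19.4]), 19.8) [0.4062 0.1402 0.0847] [0.072 0.086 0.095]
rim 117 (array([407.2, 138.6]), array([66.4, 96.3]), 19.8)
green 8736 (array([ 534.4, -136.3]), array([255.8, 127.9]), 24.6)
0.9
```

View pics/crop1.png

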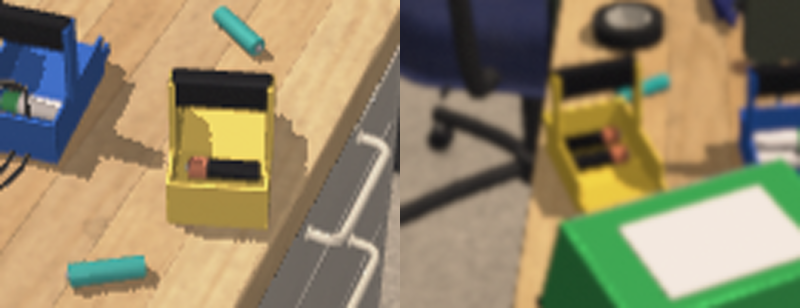

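```bash
python3 - <<'E'
from m import *
import station
print([k for k in dir(station) if not k.startswith('_')], getattr(station,'finger_overhang',None))
for n in ['scene','side']:
    im=get_image(n)
    P=cloud(im,np.ones((384,512),bool)); hsv=cv2.cvtColor(im['img'],cv2.COLOR_RGB2HSV).reshape(-1,3)[(im['depth']>0).ravel()]
    x,y,z=P.T
    g=(hsv[:,0]>45)&(hsv[:,0]<80)&(hsv[:,1]>120)&(abs(x-.478)<.105)&(abs(y+.158)<.105)
    for a in [25.5,26.5,27.5]:
        a=np.radians(a); s=1000*(np.sin(a)*x-np.cos(a)*y); t=1000*(np.cos(a)*x+np.sin(a)*y)
        f=g&(z<.09)&(z>.02)
        print(n,np.degrees(a),'s pct',np.percentile(s[f],[2,25,50,75,98]).round(1),'t pct',np.percentile(t[f],[2,25,50,75,98]).round(1))
    lo=g&(z<.09)&(z>.02)
    Q=P[lo][:,:2]*1000
    if n=='side':
        a=np.radians(26.5); s=Q@[np.sin(a),-np.cos(a)]; Q=Q[s>np.percentile(s,98)-8]
    else:
        a=np.radians(26.5); s=Q@[np.sin(a),-np.cos(a)]; Q=Q[abs(s-np.median(s))<4]
    l=cv2.fitLine(Q.astype(np.float32),cv2.DIST_HUBER,0,.01,.01).ravel(); print('wall',len(Q),np.degrees(np.arctan2(l[1],l[0])),l)
E
```

```text
['Unreachable', 'finger_overhang', 'finish_job', 'get_image', 'get_state', 'spot_point', 'trace'] 0.008
scene 25.5 s pct [277.8 280.4 281.7 283.  354.7] t pct [302.4 332.8 366.3 399.2 427.7]
scene 26.5 s pct [284.3 286.8 288.  289.2 362.1] t pct [297.4 327.8 361.3 394.2 422.5]
scene 27.5 s pct [290.3 292.9 294.1 295.5 369.4] t pct [292.3 322.7 356.3 389.1 416.3]
wall 1219 26.417788 [ 8.9557368e-01  4.4491324e-01  4.4914844e+02 -9.7722382e+01]
side 25.5 s pct [302.6 404.2 411.5 412.4 413.7] t pct [297.4 299.3 336.4 379.8 422.8]
side 26.5 s pct [307.7 409.4 417.9 418.5 419.6] t pct [291.7 292.5 329.1 372.5 415.6]
side 27.5 s pct [312.8 414.4 423.8 424.8 426.2] t pct [284.8 286.6 321.8 365.1 408.2]
wall 2083 26.418547 [ 8.9556777e-01  4.4492513e-01  5.0253510e+02 -2.1675764e+02]
```

Call:
servo_tool(
  moves=[
    [[0,0,-50,0,0,0],[0,0,-50,0,0,0],[40,-45,0,0,0,0],[40,-45,0,0,0,0],[40,-45,0,0,0,0],[40,-45,0,0,0,0],[40,-45,0,0,0,0],[40,-45,0,0,0,0]],
  ],
  grip=0,
)

```text
time: 2.0
tool_pos: [0.362, -0.2279, 0.3395]
orientation: [[0.917, 0.399, 0.001], [0.399, -0.917, -0.0], [0.001, 0.001, -1.0]]
ft_force: [0.6, -0.6, 0.6]
gripper_width: 0.997
finger_force: 0.0
```

Call:
servo_tool(
  moves=[
    [[27,-47,0,0,0,0],[27,-47,0,0,0,0],[27,-47,0,0,0,0],[27,-47,0,0,0,0],[27,-47,0,0,0,0],[27,-46,0,0,0,0],[27,-46,0,0,0,3.1],[0,0,0,0,0,0]],
  ],
)

```text
time: 3.0
tool_pos: [0.4045, 0.1487, 0.3393]
orientation: [[0.936, 0.353, 0.0], [0.353, -0.936, 0.001], [0.0, -0.001, -1.0]]
ft_force: [0.7, 0.6, 0.3]
gripper_width: 0.998
finger_force: 0.0
```

```bash
cat > bar.py <<'E'
from m import *
s=get_state(); im=get_image('wrist')
print(s['tool_pos'].round(4),s['orientation'].round(4).tolist())
P=cloud(im,np.ones((384,512),bool),s); x,y,z=P.T
reg=(abs(x-.405)<.1)&(abs(y-.145)<.1)
bar=reg&(z>.09)&(z<.102); print('bartop',bar.sum(),np.median(z[bar]),rect(P[bar]))
rim=reg&(z>.033)&(z<.04); print('rim',rim.sum(),rect(P[rim]))
cv2.imwrite('pics/wrist1.png',im['img'][:,:,::-1])
for f in spot_point('wrist','scoop_grip'): print(f, world(im,[f['pixel']],s).round(4))
# triangulate scoop_grip using scene, side, wrist rays
A=np.zeros((3,3));b=np.zeros(3)
for n in ['wrist','scene','side']:
    i=im if n=='wrist' else get_image(n)
    fs=spot_point(n,'scoop_grip')
    fs=[f for f in fs if f['conf']>.4]
    if not fs: continue
    print(n,[(f['conf'],f['pixel']) for f in fs])
    t,d=ray(i,fs[0]['pixel'],s); M=np.eye(3)-np.outer(d,d); A+=M;b+=M@t
print('tri',np.linalg.solve(A,b))
E
python3 bar.py
```

```text
[0.4045 0.1487 0.3393] [[0.9357, 0.3528, 0.0001], [0.3528, -0.9357, 0.0008], [0.0004, -0.0008, -1.0]]
bartop 718 0.09550829109915215 (array([406.3, 147.4]), array([67.4, 15.5]), 20.0)
rim 404 (array([409.5, 139.5]), array([66.6, 96. ]), 19.6)
scene [(0.74, [251.5, 263.1])]
side [(0.56, [181.0, 226.5])]
tri [0.40389678 0.14264857 0.08362615]
```

View pics/wrist1.png

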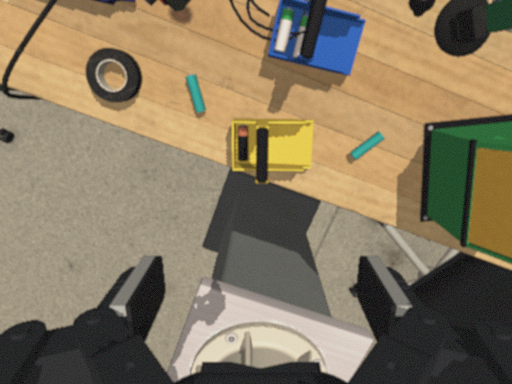

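Wrist view: the yellow scoop, with dark copper-banded cells and the lip pointing right, has its bar at (262,153). The blue scoop is at (315,35), and the turquoise cells are at (195,95) and (366,146). I measured the bar top at (406.3, 147.4, 95.5) mm and the yaw at -70°. The rim is 66.6 x 96 mm, which matches the given sizes.

Call:
servo_tool(
  moves=[
    [[1,2,50,0,0,0.7],[0,0,50,0,0,0],[0,0,50,0,0,0],[0,0,50,0,0,0],[0,0,35,0,0,0],[0,0,20,0,0,0],[0,0,12,0,0,0],[0,0,0,0,0,0]],
  ],
)

```text
time: 4.35
tool_pos: [0.406, 0.1436, 0.072]
orientation: [[0.942, 0.337, -0.001], [0.337, -0.942, -0.0], [-0.001, 0.0, -1.0]]
ft_force: [1.1, 0.3, 0.0]
gripper_width: 1.005
finger_force: 0.0
```

Call:
servo_tool(
  moves=[
    [[0,0,0,0,0,0],[0,0,0,0,0,0],[0,0,0,0,0,0],[0,0,0,0,0,0],[0,0,0,0,0,0],[0,0,0,0,0,0],[0,0,0,0,0,0],[0,0,0,0,0,0]],
  ],
  grip=1,
  squeeze=70,
)

```text
time: 5.35
tool_pos: [0.4063, 0.1443, 0.0727]
orientation: [[0.941, 0.338, 0.0], [0.338, -0.941, 0.0], [0.0, -0.0, -1.0]]
ft_force: [-1.4, 0.8, 6.9]
gripper_width: 0.153
finger_force: 68.6
```

Call:
servo_tool(
  moves=[
    [[0,0,-5,0,0,0],[0,0,-10,0,0,0],[0,0,-20,0,0,0],[0,0,-25,0,0,0],[0,0,-25,0,0,0],[0,0,-20,0,0,0],[0,0,-10,0,0,0],[0,0,-5,0,0,0]],
  ],
)

```text
time: 6.35
tool_pos: [0.4061, 0.1441, 0.1927]
orientation: [[0.941, 0.338, 0.0], [0.338, -0.941, 0.0], [0.0, 0.0, -1.0]]
ft_force: [0.5, 0.2, -2.7]
gripper_width: 0.154
finger_force: 68.3
```

Call:
servo_tool(
  moves=[
    [[-3,6,0,0,0,0],[-5,12,0,0,0,0],[-7,16,0,0,0,0],[-8,18,0,0,0,0],[-8,18,0,0,0,0],[-8,18,0,0,0,0],[-7,16,0,0,0,0],[-5,15,0,0,0,0]],
  ],
)

```text
time: 7.35
tool_pos: [0.3974, 0.0135, 0.1917]
orientation: [[0.941, 0.337, -0.001], [0.337, -0.941, -0.0], [-0.001, -0.0, -1.0]]
ft_force: [-0.3, 0.4, -3.2]
gripper_width: 0.149
finger_force: 68.3
```

Call:
servo_tool(
  moves=[
    [[-3,10,0,0,0,0],[-1,5,0,0,0,0],[0,0,0,0,0,-1],[0,0,0,0,0,-2],[0,0,0,0,0,-2],[0,0,0,0,0,-1.6],[0,0,0,0,0,0],[0,0,0,0,0,0]],
  ],
)

```text
time: 8.35
tool_pos: [0.3996, -0.0005, 0.1923]
orientation: [[0.896, 0.444, 0.0], [0.444, -0.896, -0.0], [0.0, 0.0, -1.0]]
ft_force: [0.5, 0.1, -2.2]
gripper_width: 0.15
finger_force: 68.3
```

```bash
cat > chk.py <<'E'
from m import *
import sys
s=get_state(); p=s['tool_pos']*1000; R=s['orientation']
print(p.round(1),R.round(3).tolist(),s['time'],s['gripper_width'],s['ft_force'].round(1))
yb=np.degrees(np.arctan2(R[1,1],R[0,1])); print('yaw',yb)
ims=[]
for n in ['scene','side']:
    im=get_image(n); P=cloud(im,np.ones((384,512),bool))*1000
    hsv=cv2.cvtColor(im['img'],cv2.COLOR_RGB2HSV).reshape(-1,3)[(im['depth']>0).ravel()]
    Q=(P-p)@R  # tool frame
    yel=(hsv[:,0]>20)&(hsv[:,0]<32)&(hsv[:,1]>140)&(hsv[:,2]>90)&(abs(Q[:,0])<45)&(Q[:,1]>-50)&(Q[:,1]<80)&(Q[:,2]>20)&(Q[:,2]<80)
    print(n,yel.sum(),'tool-frame x,y,z pct',*[np.percentile(Q[yel,i],[1,50,99]).round(1) for i in range(3)])
    c=im['img'][:,:,::-1]
    # project tcp
    Rc,t=cam(im); q=Rc.T@(p/1000-t); u=int(im['cx']-im['fx']*q[0]/q[2]); v=int(im['cy']+im['fy']*q[1]/q[2])
    v0=min(max(v-55,0),384-150);u0=min(max(u-100,0),512-200)
    ims.append(cv2.resize(c[v0:v0+150,u0:u0+200],(400,300),interpolation=cv2.INTER_CUBIC))
cv2.imwrite(sys.argv[1],np.hstack(ims))
E
python3 chk.py pics/chk1.png
```

```text
[399.6  -0.5 192.3] [[0.896, 0.444, 0.0], [0.444, -0.896, -0.0], [0.0, 0.0, -1.0]] 8.35 0.1504729760326679 [ 0.5  0.1 -2.2]
yaw -63.67018176072662
scene 994 tool-frame x,y,z pct [-31.7  -1.4  34.1] [-41.8  -8.7  68.8] [25.3 61.6 72.7]
side 1382 tool-frame x,y,z pct [-33.8   3.1  31.5] [-37.7  17.1  71.1] [24.1 59.4 71.8]
```

View pics/chk1.png

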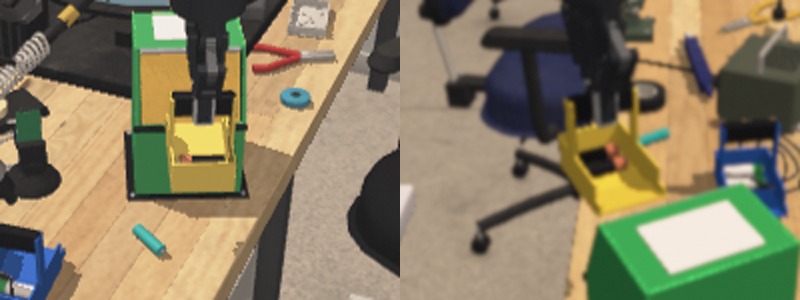

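The scoop is level in front of the flap with both cells inside at crop (200,160), and it sits square to the box. Next I advance into the flap.

Call:
servo_tool(
  moves=[
    [[0,5,0,0,0,0],[0,10,0,0,0,0],[0,15,-1,0,0,0],[0,17,0,0,0,0],[0,17,0,0,0,0],[0,15,0,0,0,0],[0,12,0,0,0,0],[0,9,0,0,0,0]],
  ],
)

```text
time: 9.45
tool_pos: [0.4439, -0.0906, 0.1931]
orientation: [[0.896, 0.443, -0.001], [0.443, -0.896, 0.001], [-0.001, -0.001, -1.0]]
ft_force: [-1.5, 3.0, -1.7]
gripper_width: 0.152
finger_force: 68.4
```

Call:
servo_tool(
  moves=[
    [[0,0,0,0,0,0],[0,5.7,-5.9,5,0,0],[0,5.7,-5.9,5,0,0],[0,5.7,-5.9,5,0,0],[0,6.2,-4,5,0,0],[0,6.4,-4,5,0,0],[0,0,0,0,0,0],[0,0,0,0,0,0]],
  ],
)

```text
time: 10.45
tool_pos: [0.4581, -0.1195, 0.2126]
orientation: [[0.896, 0.402, -0.188], [0.444, -0.813, 0.377], [-0.001, -0.421, -0.907]]
ft_force: [-1.4, 0.8, -7.1]
gripper_width: 0.152
finger_force: 68.7
```

```bash
python3 - <<'E'
from h import *
s=get_state(); p=s['tool_pos']*1000;R=s['orientation']
X=np.array([.445,-.8955,0]);Y=np.array([.8955,.445,0]);B=np.array([X,Y,[0,0,1]]);o=np.array([477,-156.9,0])
print('tilt',np.degrees(np.arctan2(-R[2,1],-R[2,2])),'lip box',(B@(p+R@[0,70,62.7]-o)).round(1),'jp',s['joint_positions'].round(0),s['ft_force'].round(1),s['time'])
E
```

```text
tilt 24.912752526794076 lip box [ -4.8  -0.4 126.3] jp [-25.  19. 103.  15.  78.  32.] [-1.4  0.8 -7.1] 10.45
```

Call:
servo_tool(
  moves=[
    [[0,6.6,-4,5,0,0],[0,6.8,-4.1,5,0,0],[0,6.9,-4.2,5,0,0],[0,7,-4.3,5,0,0],[0,0,0,0,0,0],[0,0,0,0,0,0],[0,0,0,0,0,0],[0,0,0,0,0,0]],
  ],
)

```text
time: 11.45
tool_pos: [0.4728, -0.1481, 0.2128]
orientation: [[0.896, 0.315, -0.313], [0.444, -0.635, 0.632], [0.0, -0.705, -0.709]]
ft_force: [-0.9, 1.4, -6.5]
gripper_width: 0.148
finger_force: 69.3
```

```bash
cat > tip.py <<'E'
from h import *
import sys
s=get_state(); p=s['tool_pos']*1000;R=s['orientation']
X=np.array([.445,-.8955,0]);Y=np.array([.8955,.445,0]);B=np.array([X,Y,[0,0,1]]);o=np.array([477,-156.9,0])
print('tilt',np.degrees(np.arctan2(-R[2,1],-R[2,2])),'lip box',(B@(p+R@[0,70,62.7]-o)).round(1),s['ft_force'].round(1),s['time'])
if len(sys.argv)>1:
    i=get_image('scene'); a=cv2.resize(i['img'][90:240,220:360,::-1],(560,600),interpolation=cv2.INTER_CUBIC)
    cv2.imwrite(sys.argv[1],a)
    for n in ['scene']:
        for f in spot_point(n,'cell_1'): print(n,f['conf'],f['pixel'],world(i,[f['pixel']]).round(3))
E
python3 tip.py pics/tip1.png
```

```text
tilt 44.8659609107523 lip box [-4.40e+00  1.00e-01  1.19e+02] [-0.9  1.4 -6.5] 11.45
scene 0.47 [313.9, 225.8] [[0.436 0.259 0.01 ]]
scene 0.43 [237.6, 266.7] [[ 0.46   0.012 -0.002]]
```

View pics/tip1.png

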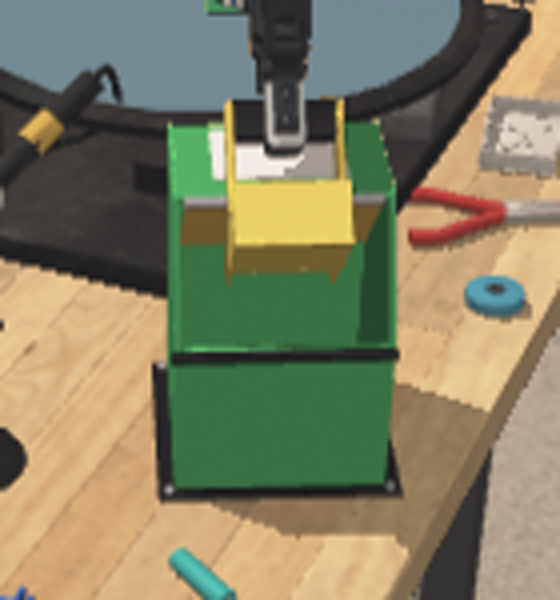

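The scoop is tipped 45° inside the mouth with the flap resting above it, and the lip is at box (-4,0,119). I can't see the cells from here. I'll dwell with a small shake, then draw out.

Call:
servo_tool(
  moves=[
    [[0,0,0,0,0,0],[0,1.1,-1.2,1,0,0],[0,-1.1,1.2,-1,0,0],[3,0,0,0,0,0],[-6,0,0,0,0,0],[3,0,0,0,0,0],[0,0,0,0,0,0],[0,0,0,0,0,0]],
  ],
)

```text
time: 12.55
tool_pos: [0.4725, -0.1482, 0.2125]
orientation: [[0.896, 0.313, -0.314], [0.444, -0.634, 0.634], [-0.001, -0.707, -0.707]]
ft_force: [-3.7, 2.2, -4.4]
gripper_width: 0.15
finger_force: 69.4
```

```bash
python3 tip.py
```

```text
tilt 45.01798016524942 lip box [ -4.6  -0.3 118.6] [-3.7  2.2 -4.4] 12.55
```

Call:
servo_tool(
  moves=[
    [[0,-7,4.3,-5,0,0],[0,-6.9,4.2,-5,0,0],[0,-6.8,4.1,-5,0,0],[0,-6.6,4,-5,0,0],[0,0,0,0,0,0],[0,0,0,0,0,0],[0,0,0,0,0,0],[0,0,0,0,0,0]],
  ],
)

```text
time: 13.55
tool_pos: [0.4582, -0.1186, 0.2163]
orientation: [[0.896, 0.401, -0.189], [0.444, -0.811, 0.382], [0.0, -0.426, -0.905]]
ft_force: [-2.4, 5.3, -3.7]
gripper_width: 0.15
finger_force: 69.5
```

Call:
servo_tool(
  moves=[
    [[0,-6.4,4,-5,0,0],[0,-6.2,4,-5,0,0],[0,-5.7,5.9,-5,0,0],[0,-5.7,5.9,-5,0,0],[0,-5.7,5.9,-5,0,0],[0,0,0,0,0,0],[0,0,0,0,0,0],[0,0,0,0,0,0]],
  ],
)

```text
time: 14.55
tool_pos: [0.4436, -0.0891, 0.1992]
orientation: [[0.897, 0.443, -0.0], [0.443, -0.897, 0.001], [0.0, -0.001, -1.0]]
ft_force: [-3.0, 3.1, -2.1]
gripper_width: 0.155
finger_force: 70.1
```

```bash
python3 tip.py
```

```text
tilt 0.05556019997025114 lip box [-5.600e+00  1.000e-01  1.365e+02] [-3.   3.1 -2.1] 14.55
```

Call:
servo_tool(
  moves=[
    [[0,-8,0,0,0,0],[0,-14,0,0,0,0],[0,-17,0,0,0,0],[0,-17,0,0,0,0],[0,-17,0,0,0,0],[0,-17,0,0,0,0],[0,-12,0,0,0,0],[0,-6,0,0,0,0]],
  ],
)

```text
time: 15.55
tool_pos: [0.3951, 0.0086, 0.1991]
orientation: [[0.896, 0.444, 0.0], [0.444, -0.896, -0.0], [0.0, 0.0, -1.0]]
ft_force: [-0.8, 0.2, -2.6]
gripper_width: 0.153
finger_force: 70.1
```

```bash
python3 chk.py pics/chk2.png
```

```text
[395.1   8.6 199.1] [[0.896, 0.444, 0.0], [0.444, -0.896, -0.0], [0.0, 0.0, -1.0]] 15.55 0.15327949436005675 [-0.8  0.2 -2.6]
yaw -63.61191065096745
scene 1117 tool-frame x,y,z pct [-31.4  -1.3  33.3] [-42.4   7.1  67.8] [23.7 62.9 72.8]
side 1640 tool-frame x,y,z pct [-33.9   5.6  31.3] [-37.8   7.5  71. ] [24.  62.4 72.4]
```

View pics/chk2.png

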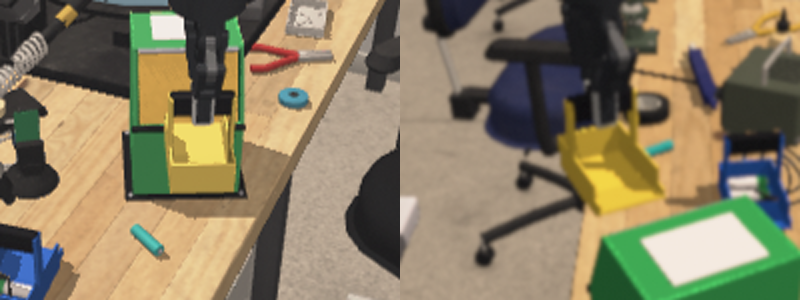

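Both views show the scoop empty and the flap shut, with no cell on the worktop. Next I carry the scoop back to its old spot.

Call:
servo_tool(
  moves=[
    [[5,-8,0,0,0,0],[10,-17,0,0,0,1],[11,-18,0,0,0,1],[11,-18,0,0,0,1.6],[11,-18,0,0,0,1],[11,-18,0,0,0,1],[7,-12,0,0,0,1],[0,0,0,0,0,0]],
  ],
)

```text
time: 16.65
tool_pos: [0.412, 0.1349, 0.1989]
orientation: [[0.941, 0.339, 0.0], [0.339, -0.941, 0.0], [0.0, -0.0, -1.0]]
ft_force: [0.4, 0.0, -2.5]
gripper_width: 0.153
finger_force: 70.2
```

Call:
servo_tool(
  moves=[
    [[0,0,15,0,0,0],[0,0,25,0,0,0],[0,0,25,0,0,0],[0,0,25,0,0,0],[0,0,20,0,0,0],[0,0,10,0,0,0],[0,0,4,0,0,0],[0,0,0,0,0,0]],
  ],
)

```text
time: 17.65
tool_pos: [0.4118, 0.1341, 0.0751]
orientation: [[0.941, 0.337, 0.0], [0.337, -0.941, 0.0], [0.0, 0.0, -1.0]]
ft_force: [0.1, -0.6, -2.8]
gripper_width: 0.148
finger_force: 70.1
```

Call:
servo_tool(
  moves=[
    [[0,0,1,0,0,0],[0,0,1,0,0,0],[0,0,0.4,0,0,0],[0,0,0,0,0,0],[0,0,0,0,0,0],[0,0,0,0,0,0],[0,0,0,0,0,0],[0,0,0,0,0,0]],
  ],
)

```text
time: 18.65
tool_pos: [0.4118, 0.1343, 0.0728]
orientation: [[0.941, 0.338, 0.0], [0.338, -0.941, 0.0], [0.0, -0.0, -1.0]]
ft_force: [-0.7, 1.0, 3.5]
gripper_width: 0.153
finger_force: 71.0
```

Call:
servo_tool(
  moves=[
    [[0,0,0,0,0,0],[0,0,0,0,0,0],[0,0,0,0,0,0],[0,0,0,0,0,0],[0,0,0,0,0,0],[0,0,0,0,0,0],[0,0,0,0,0,0],[0,0,0,0,0,0]],
  ],
  grip=0,
)

```text
time: 19.65
tool_pos: [0.4116, 0.1342, 0.0726]
orientation: [[0.941, 0.338, -0.0], [0.338, -0.941, -0.0], [-0.0, -0.0, -1.0]]
ft_force: [-0.8, -0.3, -0.8]
gripper_width: 1.001
finger_force: 0.0
```

Call:
servo_tool(
  moves=[
    [[0,0,-5,0,0,0],[0,0,-15,0,0,0],[0,0,-30,0,0,0],[0,0,-40,0,0,0],[0,0,-40,0,0,0],[0,0,-40,0,0,0],[0,0,-20,0,0,0],[0,0,0,0,0,0]],
  ],
)

```text
time: 20.65
tool_pos: [0.4124, 0.1344, 0.2642]
orientation: [[0.941, 0.338, 0.003], [0.338, -0.941, 0.001], [0.003, 0.0, -1.0]]
ft_force: [-0.1, 0.3, 0.2]
gripper_width: 1.0
finger_force: 0.0
```

```bash
python3 - <<'E'
from m import *
s=get_state(); w=get_image('wrist')
P=cloud(w,np.ones((384,512),bool),s); x,y,z=P.T
reg=(abs(x-.41)<.1)&(abs(y-.135)<.1)
for a,b in[(.09,.102),(.033,.04)]:
    m=reg&(z>a)&(z<b); print(m.sum(),np.median(z[m]).round(4),rect(P[m]))
i=get_image('scene')
cv2.imwrite('pics/end.png',np.hstack([w['img'],i['img']])[:,::1,::-1][:, :])
im=cv2.resize(np.hstack([w['img'],i['img']])[:,:,::-1],(800,300)); cv2.imwrite('pics/end.png',im); print(s['time'])
E
```

```text
1021 0.0955 (array([412.9, 134.4]), array([67.7, 15.6]), 19.3)
628 0.0357 (array([416.1, 126.5]), array([66.8, 96.8]), 19.4)
20.65
```

View pics/end.png

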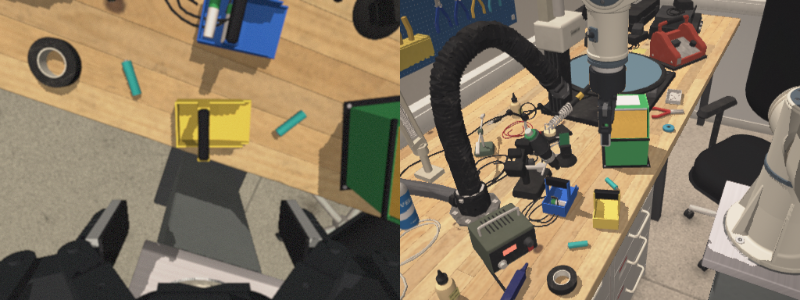

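The empty scoop stands upright on the worktop at wrist view (213,130), with its bar top at 95.5 mm. The flap is shut, and the blue scoop and the turquoise cells haven't been moved.

```bash
python3 -c "
from station import *
print(finish_job())"
```

```text
the job is handed in; nothing more can be done
None
```

I handed the job in: the yellow scoop is empty and upright on the worktop, the flap is shut and the blue scoop is where it was; I couldn't see inside the box, but neither spent cell is in the scoop or in view on the worktop.

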